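# Fit the filter tube at the home-cinema bar

### The job

On the sideboard of the home cinema, take the long plain filter tube out of the wooden holder and push it down into the open socket of the water filter head, past the seal, until it bottoms. Leave it standing there upright and let go; leave the short tube and the knob-headed tube in the holder.

Things in the scene. Friction and masses are not known exactly. Their poses are not given: they have to be found in the camera images.
- filter_tube_center (a point): The tube to fit: plain straight steel, 20 mm across, 130 mm long, flat closed top, foot bevelled, 90 g; the only one of three that is long and headless. Starts upright in the holder, its foot 6 mm above the table. Point: the tube's centre, 65 mm above its foot; z up along it. Grip 10 to 25 mm above it, so that the fingertips clear the socket at the end.
- socket_mouth (a point): Centre of the mouth of the only open socket, a 54 mm wide collar, 50 mm above the table, z up. Funnel 44 to 24 mm wide, 12 mm deep; sprung seal from 20 mm down, push 6 to 13 N to pass; tube then stays put. Solid floor 38 mm down: when home the tube's centre is 27 mm above this point. Fixed base 90 x 200 mm, 12 mm thick; a closed dome 68 mm high stands 100 mm away along +y.
- short_tube_center (a point): Not to be used: plain steel tube, also 20 mm across but only 80 mm long, upright in the holder. Point: half-way up, 40 mm above its foot. The holder is a fixed wooden block 60 x 220 mm, 26 mm high; its three holes, 23 mm wide and 20 mm deep, stand in a row 75 mm apart, in any order of tubes.
- knob_tube_center (a point): Not to be used: steel tube 20 mm across and 130 mm long with a round knob head 40 mm wide (its top 24 mm), upright in the holder. Point: half-way up, 65 mm above its foot.
Not all that is in view belongs to the job. Leave any orange or pink look-alike of the part that bears filter_tube_center alone.

How it is judged:
At the end, for the whole second after the job is handed in: The long plain tube stands in the socket within 4 mm of the floor of the bore (centre at most 31 mm above the mouth), within 12 mm sideways of the socket's axis and within 10 degrees of upright; the short and the knob-headed tube are within 30 mm of where they began (z of filter_tube_center in the frame of socket_mouth between 0.022 and 0.031 m and horizontal distance between filter_tube_center and socket_mouth below 0.012 m and angle between filter_tube_center's own z axis and vertical below 0.175 rad and distance of each of short_tube_center, knob_tube_center from where it was at the start of the episode below 0.03 m); the robot touches nothing.
It fails at once if the short tube or the knob-headed tube is pulled out of the holder or knocked over (distance of any of short_tube_center, knob_tube_center from where it was at the start of the episode above 0.04 m).
It also fails if it takes over 42 s, if anything falls off the work surface, if the arm or the gripper's body presses on something with over 40 N, if the wrist force passes 120 N, or if a joint passes its speed limit or range.

### The arm

A 6-joint arm with a two-finger parallel gripper is mounted at the origin on the work surface. World frame = base frame: x ahead of the robot, y to its left, z up, the work surface at z = 0. Lengths are in m, angles in rad, forces in N, time in s.
With the tool pointing down it reaches from about 0.25 to 0.725 m from the base axis. Payload 4 kg.
Tool frame: the origin (TCP) lies midway between the tips of the shut fingers; the grasp point (between the pads) lies 19 mm behind it; z points along the fingers, y is the line along which they close (so a half turn about z gives the same grasp; the last joint's range is limited). The gripper opens to 85 mm and grips with 20 to 120 N. Pads are 22 mm wide; open, the fingers measure 114 mm over their backs; the gripper's body (76 mm by 85 mm) begins 54 mm behind the grasp point. The pads swing forward as they close: fully open they stand 13 mm farther back than shut.
Start: joints at [-1.271, 0.241, 0.005, 1.335, 0, 1.571], TCP at [0.148, -0.478, 0.231] pointing down, gripper open.
Joint ranges: [-2.72, 2.72], [-1.05, 1.87], [-1.09, 1.28], [-1.99, 2.15], [-1.42, 1.44], [-3.14, 3.14]. Speed limits (rad/s): [2.79, 2.79, 3.14, 3.14, 3.14, 3.14].

### API

Orientations are given as a unit quaternion [x, y, z, w].
In Python, from workcell import status, camera, get_calibration, ticket gives the robot as it stands.
- The arm moves only by the shell command python3 -m creep 'ROWS' [OPENING]. ROWS is JSON, a list of rows, each a list of 6 numbers: the shift along the world's x, y, z in cm, then the turn, a rotation vector about the world's x, y, z in degrees. A call has 1 to 8 rows; each row shifts and turns the commanded pose from where the row before left it; what a row does not reach is not made up. A row lasts 1/10 s, in which the tool goes at most 50 mm and 8.59 degrees, less where a joint would pass 70% of its speed; a pose out of reach is approached as far as the arm can. A call is refused whole if a number of a shift passes 5 or a number of a turn 8.59, either way. A call with a gripper value outside its range is refused whole. OPENING is the opening, from -1 (shut) to 1 (fully open), so that 0 is half open, set as the call begins (- or left out, the last holds). The fingers move at their own pace and stop on an object; the grip force is fixed at half the most. Time passes only in rows, so rows that do not move let the fingers close. It gives the time, the measured TCP pose, the force, the opening and the grip force at its end, in the units of the state.
- status.get_obs(): the state, without advancing time (a new reading comes with each control period).
- camera(name): name is "scene" or "top" or "wrist"; returns the picture (400x640x3 uint8, red, green, blue); there is no depth.
- get_calibration(name): a dict with "fx", "fy", "cx", "cy" (pixels), "rvec" (rotation vector, rad) and "tvec" (3), from world to camera coordinates, as OpenCV has them; the wrist camera has in their place "tool_from_camera" (4x4, takes a point from camera to tool coordinates, whose origin is the TCP and whose axes are the flange's). Camera axes: x right, y down, z forward; pixel columns grow to the right and rows downward; lengths in m; the calibration is good to about 2 mm. A picture is of the moment at which its call begins: read the wrist's pose just before it. get_calibration takes no time and is no camera call.
- ticket.job_done(): hands the job in; it is judged then, once.
The state is a dict: "clock": time; "joint_pos": joint angles; "joint_vel": joint speeds; "tau": joint torques, N m; "eef_pos": TCP position; "tool_rot": TCP orientation; "ft_force": force on the tool from outside, world axes, zero at the start; "ft_torque": the same for the moment, N m; "grip_width": finger opening in m; "grasp_force": force on a finger pad.
Only numpy, scipy, OpenCV 4.12 (cv2) and the standard library are available. Lean on these libraries where they do the work, as an engineer would, in place of code of your own. Each camera call takes 0.05 s, during which the arm holds its last target. There are 200 camera calls.

## Working session

There is one attempt and no reset: what is moved stays moved. The work goes in short steps, Python scripts to look and compute and a shell command to move; the robot and the scene stay as the last step left them, time stands still between calls to the robot, and variables do not carry over. Pictures are saved under pics/ and viewed, at most 10 in all, crops included, and the job is handed in when it is done.

```bash
mkdir -p pics
python3 - <<'E'
from workcell import status,camera,get_calibration
import cv2,numpy as np
o=status.get_obs();print(o)
for n in("scene","top"):
    cv2.imwrite(f"pics/{n}0.png",camera(n)[:,:,::-1]);print(n,get_calibration(n))
E
```

```text
{'clock': 0.0, 'joint_pos': array([-1.27099184e+00,  2.41424243e-01,  3.71097102e-03,  1.33518897e+00,
       -2.64922070e-05,  1.57081649e+00]), 'joint_vel': array([-0.00040123, -0.00096534,  0.00058952,  0.00127178, -0.0005855 ,
        0.00068027]), 'tau': array([-3.32971731e-04, -3.72315359e+01,  2.52409315e+01,  1.67652697e-02,
       -1.12641319e-04,  1.56255919e-05]), 'eef_pos': array([ 0.14747161, -0.47709322,  0.23040227]), 'tool_rot': array([ 9.88786637e-01,  1.49331436e-01, -1.70358285e-04, -1.03916963e-03]), 'ft_force': array([ 1.29831707,  0.44515961, -0.04014976]), 'ft_torque': array([-0.02937701, -0.04399566,  0.05220475]), 'grasp_force': 0.0, 'grip_width': 0.08541421571976401}
scene {'fx': 364.0916534100086, 'fy': 364.0916534100086, 'cx': 311.8533739182929, 'cy': 199.96325143231962, 'rvec': array([ 1.80470186,  1.23301667, -0.68975731]), 'tvec': array([-0.24061394, -0.19926692,  1.30458663])}
top {'fx': 465.7605904505329, 'fy': 465.7605904505329, 'cx': 310.5644909352037, 'cy': 200.04637241365998, 'rvec': array([ 2.12634282, -2.17494881,  0.10896262]), 'tvec': array([0.02311267, 0.55352898, 0.93473704])}
```

View pics/scene0.png

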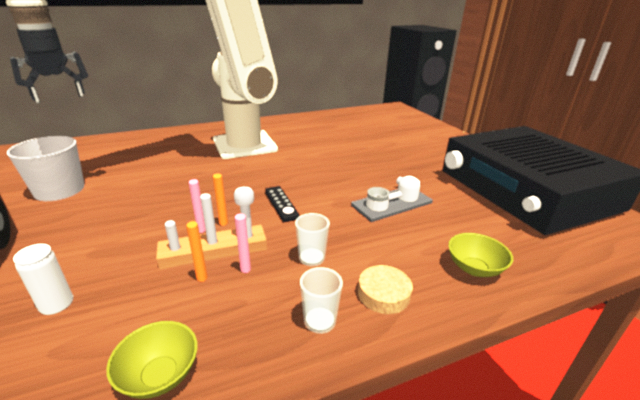

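View pics/top0.png

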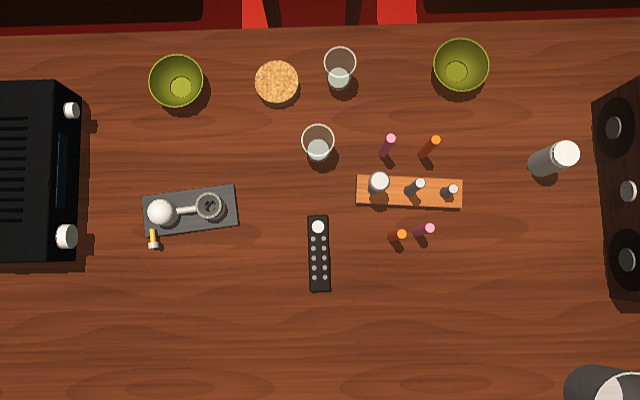

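Scene view: the holder has the short tube (172,235), a long plain steel tube (208,218) and the knob tube (245,205). Four look-alikes stand round it: orange at (220,200) and (197,250), pink at (197,207) and (243,243). In the top view the long tube's top is at about (419,183), and the open socket is at (210,207) with the dome at (161,213). The grey headless long one in the middle hole fits the description; I'll confirm it in a crop and measure.

```bash
cat > h.py <<'E'
import cv2,numpy as np
from workcell import get_calibration
def ray(n,u,v):
    c=get_calibration(n);R=cv2.Rodrigues(c["rvec"])[0];C=-R.T@c["tvec"]
    d=R.T@np.array([(u-c["cx"])/c["fx"],(v-c["cy"])/c["fy"],1]);return C,d
def onz(n,u,v,z):
    C,d=ray(n,u,v);return (C+d*(z-C[2])/d[2]).round(4)
def proj(n,p):
    c=get_calibration(n);K=np.array([[c["fx"],0,c["cx"]],[0,c["fy"],c["cy"]],[0,0,1]])
    return cv2.projectPoints(np.float64([p]),c["rvec"],c["tvec"],K,None)[0].ravel().round(1)
E
python3 - <<'E'
import cv2,numpy as np
from h import *
t=cv2.imread("pics/top0.png");s=cv2.imread("pics/scene0.png")
a=cv2.resize(t[125:250,345:475],None,fx=3,fy=3,interpolation=2)
b=cv2.resize(t[175:255,135:245],None,fx=3,fy=3,interpolation=2)
c=cv2.resize(s[165:290,150:275],None,fx=3,fy=3,interpolation=2)
W=np.zeros((375+240,770,3),np.uint8)
W[:375,:390]=a;W[:375,392:392+375]=c;W[375:615,:330]=b
cv2.imwrite("pics/crop.png",W[:600])
for k,u,v,z in[("long",419.5,183,.136),("short",453,189,.086),("knob",379,182,.15),("pinkF",391,139,.13),("orF",435,140,.13),("orN",402,234,.13),("pinkN",430,228,.13),("sock",210,207,.05),("dome",161,213,.06)]:
    p=onz("top",u,v,z);print(k,p,proj("scene",p))
for q in[(357,175),(463,180),(462,210),(356,206)]:print(onz("top",*q,.026))
for q in[(142,196),(236,185),(240,225),(147,238)]:print("base",onz("top",*q,.012))
E
```

```text
long [ 0.5686 -0.1941  0.136 ] [205.7 194.9]
short [ 0.5627 -0.2697  0.086 ] [169.9 222. ]
knob [ 0.5701 -0.1173  0.15  ] [243.8 182.6]
pinkF [ 0.655  -0.1458  0.13  ] [239.5 215.1]
orF [ 0.6509 -0.2285  0.13  ] [192.7 222.9]
orN [ 0.4751 -0.1585  0.13  ] [216.7 174.8]
pinkN [ 0.485  -0.2105  0.13  ] [193.  180.6]
sock [0.5425 0.2165 0.05  ] [376.  191.1]
dome [0.5315 0.3139 0.06  ] [406.7 179.4]
[ 0.6055 -0.0881  0.026 ]
[ 0.5894 -0.309   0.026 ]
[ 0.5265 -0.3031  0.026 ]
[ 0.54   -0.0838  0.026 ]
base [0.5738 0.3719 0.012 ]
base [0.5927 0.1698 0.012 ]
base [0.5068 0.1615 0.012 ]
base [0.4838 0.3593 0.012 ]
```

View pics/crop.png

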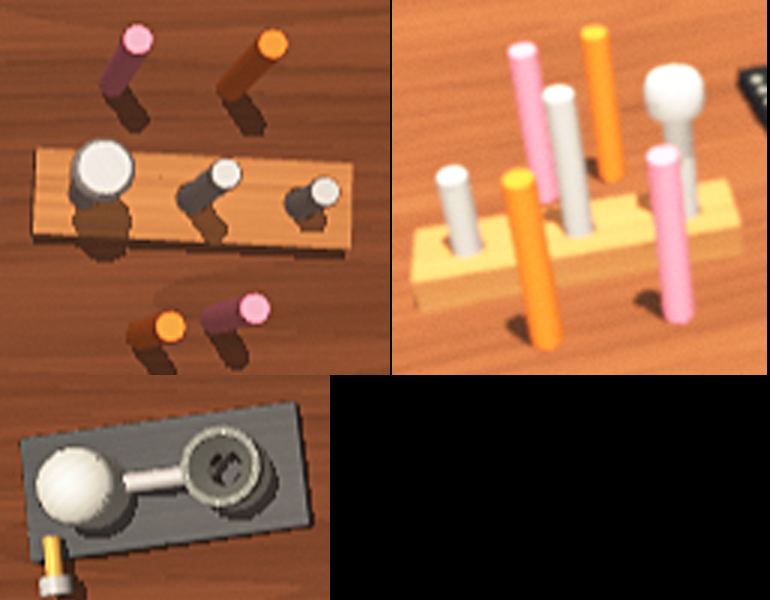

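The crop confirms it: the middle, grey, headless long tube has its top at about (420,183) in the top view and (206,196) in the scene view, and the two rays agree within about 2 px. The grey short tube is on the right and the knob tube on the left. The socket rim is centred at about (208.7,205.5). I'll move above the tube with the fingers closing along x.

```bash
python3 -m creep '[[4.5,3,0,0,0,8],[4.5,3,0,0,0,8],[4.5,3,0,0,0,8],[4.5,3,0,0,0,8],[4.5,3,0,0,0,8],[4.5,3,0,0,0,8],[4.5,3,0,0,0,8],[4.5,3,0,0,0,8]]' 1; python3 -m creep '[[2,1.5,0,0,0,3],[2,1.5,0,0,0,2],[0,0,0,0,0,0],[0,0,0,0,0,0],[0,0,0,0,0,0]]'
python3 - <<'E'
from workcell import *
from h import *
from workcell import camera,status
from scipy.spatial.transform import Rotation as Ro
o=status.get_obs();cv2.imwrite("pics/w1.png",camera("wrist")[:,:,::-1])
print(o["eef_pos"],o["tool_rot"],Ro.from_quat(o["tool_rot"]).as_matrix().round(3),o["joint_pos"],get_calibration("wrist"))
E
```

```text
clock: 0.9
eef_pos: [0.4817, -0.2542, 0.2309]
tool_rot: [0.757, 0.653, -0.0, -0.0]
ft_force: [0.8, -0.7, -0.1]
grip_width: 0.0857
grasp_force: 0.0
clock: 1.4
eef_pos: [0.5196, -0.2263, 0.231]
tool_rot: [0.731, 0.683, -0.0, -0.0]
ft_force: [-0.2, -0.2, 0.6]
grip_width: 0.0856
grasp_force: 0.0
[ 0.51962525 -0.22627934  0.23103931] [ 7.30691135e-01  6.82707979e-01 -3.53645141e-04 -3.94106400e-04] [[ 0.068  0.998 -0.001]
 [ 0.998 -0.068  0.   ]
 [ 0.    -0.001 -1.   ]] [-4.10522523e-01  3.75469766e-01  1.91603254e-01  1.38793424e+00
 -3.35675748e-04  1.22814544e+00] {'fx': 304.2608472866095, 'fy': 304.2608472866095, 'cx': 324.1093901511883, 'cy': 196.71232085678633, 'tool_from_camera': array([[ 8.72776916e-04, -9.57399751e-01, -2.88764531e-01,
         7.50055000e-02],
       [ 9.99999614e-01,  8.07222356e-04,  3.46102397e-04,
         3.98590297e-04],
       [-9.82611635e-05, -2.88764722e-01,  9.57400087e-01,
        -1.43601221e-01],
       [ 0.00000000e+00,  0.00000000e+00,  0.00000000e+00,
         1.00000000e+00]])}
```

View pics/w1.png

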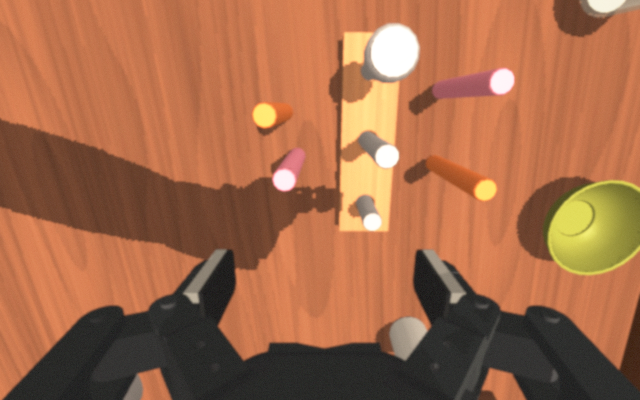

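The wrist view shows the long tube's top at (387,156), the short tube's at (372,221) and the knob at (395,50). Orange tubes are at (265,115) and (485,189), pink at (285,180) and (502,81).

```bash
cat >> h.py <<'E'
from scipy.spatial.transform import Rotation as Ro
def wz(o,u,v,z):
    c=get_calibration("wrist");T=c["tool_from_camera"];R=Ro.from_quat(o["tool_rot"]).as_matrix()
    C=o["eef_pos"]+R@T[:3,3];d=R@T[:3,:3]@np.array([(u-c["cx"])/c["fx"],(v-c["cy"])/c["fy"],1])
    return (C+d*(z-C[2])/d[2]).round(4)
E
python3 - <<'E'
from h import *
from workcell import status
o=status.get_obs()
w=cv2.imread("pics/w1.png")
def cen(im,u,v,r=18,th=200):
    g=im[v-r:v+r,u-r:u+r].min(2)
    n,l,s,c=cv2.connectedComponentsWithStats((g>th).astype(np.uint8));i=1+s[1:,4].argmax();return c[i]+[u-r,v-r],s[i,4]
(lu,lv),a=cen(w,387,156);print("long",lu,lv,a,wz(o,lu,lv,.136),"top:",onz("top",420.3,182.7,.136))
(su,sv),a=cen(w,372,221);print("short",su,sv,a,wz(o,su,sv,.086))
t=cv2.imread("pics/top0.png")
c,a=cen(t,420,183,9,190);print("toptube",c,a,onz("top",*c,.136))
s=cv2.imread("pics/scene0.png")
c,a=cen(s,206,196,7,200);print("scenetube",c,a,onz("scene",*c,.136))
for n,q,z in[("orN",(265,115),.13),("pinkN",(285,180),.13),("orF",(485,189),.13),("pinkF",(502,81),.13),("knob",(395,50),.136)]:print(n,wz(o,*q,z))
E
```

```text
long 386.615763546798 156.0024630541872 406 [ 0.5716 -0.1934  0.136 ] top: [ 0.5691 -0.1956  0.136 ]
short 372.0735930735931 221.61904761904762 231 [ 0.566  -0.2683  0.086 ]
toptube [419.93442623 182.45901639] 61 [ 0.5696 -0.1949  0.136 ]
scenetube [205.25333333 197.76      ] 75 [ 0.5796 -0.1964  0.136 ]
orN [ 0.4787 -0.1561  0.13  ]
pinkN [ 0.4887 -0.2088  0.13  ]
orF [ 0.6543 -0.2277  0.13  ]
pinkF [ 0.6599 -0.1435  0.13  ]
knob [ 0.5782 -0.1176  0.136 ]
```

Tube at about (0.571,−0.194): shift +5.1, +3.2 cm, then descend half open to TCP z about 0.074.

```bash
python3 -m creep '[[2.6,1.6,0,0,0,0],[2.5,1.6,0,0,0,0],[0,0,0,0,0,0],[0,0,0,0,0,0],[0,0,-2,0,0,0],[0,0,-2,0,0,0]]' 0; python3 -m creep '[[0,0,-2.5,0,0,0],[0,0,-2.5,0,0,0],[0,0,-2.5,0,0,0],[0,0,-2.2,0,0,0],[0,0,-2,0,0,0],[0,0,0,0,0,0],[0,0,0,0,0,0]]'
python3 - <<'E'
from workcell import camera
import cv2
cv2.imwrite("pics/w2.png",camera("wrist")[:,:,::-1])
E
```

```text
clock: 2.05
eef_pos: [0.5708, -0.1952, 0.192]
tool_rot: [0.731, 0.682, 0.0, 0.001]
ft_force: [-0.4, 0.6, -0.5]
grip_width: 0.0428
grasp_force: 0.0
clock: 2.75
eef_pos: [0.5706, -0.1947, 0.0748]
tool_rot: [0.731, 0.683, -0.0, -0.0]
ft_force: [0.7, 0.6, 0.0]
grip_width: 0.0421
grasp_force: 0.0
```

View pics/w2.png

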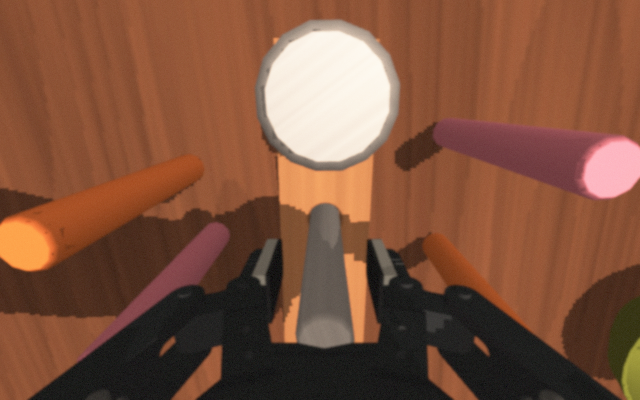

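The tube (325,270) stands centred between the pads (265 and 380), and the neighbours are clear. I'll close, then lift.

```bash
python3 -m creep '[[0,0,0,0,0,0],[0,0,0,0,0,0],[0,0,0,0,0,0],[0,0,0,0,0,0],[0,0,0,0,0,0],[0,0,0,0,0,0]]' -1; python3 -m creep '[[0,0,0.5,0,0,0],[0,0,1,0,0,0],[0,0,1.5,0,0,0],[0,0,2,0,0,0],[0,0,2.5,0,0,0],[0,0,2.5,0,0,0],[0,0,2.5,0,0,0],[0,0,2.5,0,0,0]]'
```

```text
clock: 3.4
eef_pos: [0.5724, -0.1943, 0.0761]
tool_rot: [0.73, 0.683, 0.0, 0.001]
ft_force: [-0.9, 0.2, 5.9]
grip_width: 0.0187
grasp_force: 58.7
clock: 4.2
eef_pos: [0.5714, -0.1936, 0.2259]
tool_rot: [0.73, 0.683, 0.0, 0.0]
ft_force: [0.2, 0.4, -0.8]
grip_width: 0.0186
grasp_force: 58.5
```

```bash
python3 -m creep '[[0,2,1.5,0,0,0],[0,4,0,0,0,0],[-0.5,5,0,0,0,0],[-0.5,5,0,0,0,0],[-0.5,5,0,0,0,0],[-0.5,5,0,0,0,0],[-0.6,4,0,0,0,0],[0,3,0,0,0,0]]'; python3 -m creep '[[0,1,0,0,0,0],[0,0,0,0,0,0],[0,0,0,0,0,0],[0,0,0,0,0,0]]'
python3 - <<'E'
from workcell import camera,status
import cv2,pickle
o=status.get_obs();pickle.dump(o,open("o3.pkl","wb"));cv2.imwrite("pics/w3.png",camera("wrist")[:,:,::-1]);print(o["eef_pos"])
E
```

```text
clock: 5.0
eef_pos: [0.5445, 0.138, 0.24]
tool_rot: [0.729, 0.684, 0.0, -0.0]
ft_force: [1.4, -0.7, -0.6]
grip_width: 0.0187
grasp_force: 58.5
clock: 5.4
eef_pos: [0.5457, 0.1437, 0.2394]
tool_rot: [0.731, 0.682, -0.0, 0.0]
ft_force: [1.3, -0.5, -1.4]
grip_width: 0.0184
grasp_force: 58.5
[0.54571477 0.14367831 0.23935648]
```

View pics/w3.png

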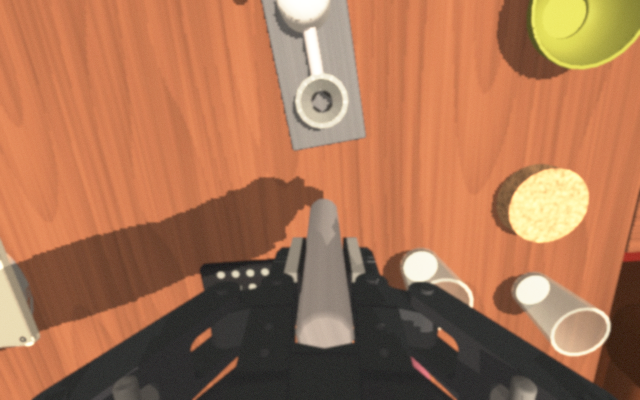

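The wrist view shows the socket rim centred at about (322,101), and the tube held straight with its foot at about (323,203). I'll refine the rim by a mask.

Run:
```python
from h import *
import pickle
o=pickle.load(open("o3.pkl","rb"));w=cv2.imread("pics/w3.png")
c=w[65:140,285:360];h=cv2.cvtColor(c,cv2.COLOR_BGR2HSV)
for th in(150,175,190):
    m=((h[...,1]<80)&(h[...,2]>th)).astype(np.uint8);m[:12]=0
    k=max(cv2.findContours(m,0,1)[0],key=cv2.contourArea);e=cv2.fitEllipse(cv2.convexHull(k));p=np.add(e[0],[285,65])
    print(th,p,e[1:],wz(o,*p,.05))
t=cv2.imread("pics/top0.png")[188:225,190:230];h=cv2.cvtColor(t,cv2.COLOR_BGR2HSV)
for th in(120,140):
    m=(h[...,2]>th).astype(np.uint8);m[:,:6]=0
    k=max(cv2.findContours(m,0,1)[0],key=cv2.contourArea);e=cv2.fitEllipse(cv2.convexHull(k));p=np.add(e[0],[190,188]);print("top",p,e[1:],onz("top",*p,.05))
print("manual",wz(o,322,101.5,.05),"top",onz("top",208.7,205.5,.05),"foot",wz(o,323,203,.17))
```

```text
150 [322.20454788 101.49428177] ((75.92271423339844, 148.07667541503906), 176.04510498046875) [0.5495 0.222  0.05  ]
175 [324.00780106  99.80944824] ((76.6082763671875, 97.71588897705078), 164.79798889160156) [0.5515 0.2235 0.05  ]
190 [321.74874115 100.14266586] ((53.757816314697266, 56.37114715576172), 162.83773803710938) [0.5491 0.2233 0.05  ]
top [207.77516365 204.70144272] ((26.29393196105957, 27.111976623535156), 20.0637264251709) [0.5473 0.2211 0.05  ]
top [207.78716469 204.81043816] ((25.71546173095703, 26.72598648071289), 35.35433578491211) [0.5471 0.2211 0.05  ]
manual [0.5493 0.222  0.05  ] top [0.5456 0.2192 0.05  ] foot [0.5458 0.1496 0.17  ]
```

Socket at about (0.5485,0.222): shift +0.3, +7.8 cm, then descend until the foot is just above the mouth.

```bash
python3 -m creep '[[0.1,2.5,0,0,0,0],[0.1,3,0,0,0,0],[0.1,2.3,0,0,0,0],[0,0,-2,0,0,0],[0,0,-3,0,0,0],[0,0,-3,0,0,0],[0,0,-2,0,0,0],[0,0,-1,0,0,0]]'; python3 -m creep '[[0,0,0,0,0,0],[0,0,0,0,0,0],[0,0,0,0,0,0]]'
python3 - <<'E'
from workcell import camera,status
import cv2,numpy as np
print(status.get_obs()["eef_pos"])
a=cv2.resize(camera("wrist")[80:360,200:450,::-1],None,fx=1.6,fy=1.6)
b=cv2.resize(camera("scene")[110:230,330:450,::-1],(380,380),interpolation=2)
W=np.zeros((448,780,3),np.uint8);W[:,:400]=a;W[:380,400:]=b;cv2.imwrite("pics/w4.png",W)
E
```

```text
clock: 6.25
eef_pos: [0.5476, 0.2214, 0.1269]
tool_rot: [0.731, 0.682, -0.002, -0.001]
ft_force: [-0.4, -0.5, -1.0]
grip_width: 0.0184
grasp_force: 58.5
clock: 6.55
eef_pos: [0.5498, 0.2233, 0.131]
tool_rot: [0.73, 0.683, 0.001, 0.001]
ft_force: [-0.8, -0.5, -1.1]
grip_width: 0.0184
grasp_force: 58.5
[0.54976389 0.22333948 0.13098972]
```

View pics/w4.png

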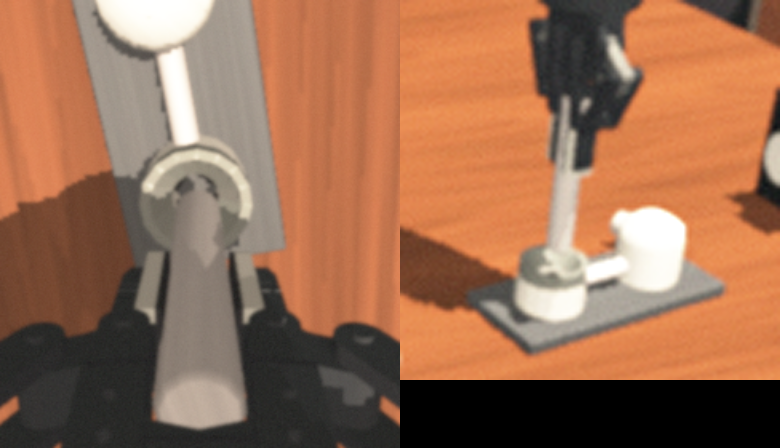

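The tube foot (198,190) sits above the rim centre (196,195) in the crop, and the scene view agrees. I'll push down gently and watch the force.

```bash
python3 -m creep '[[-0.1,-0.1,-0.6,0,0,0],[0,0,-0.6,0,0,0],[0,0,-0.5,0,0,0],[0,0,-0.4,0,0,0],[0,0,0,0,0,0],[0,0,0,0,0,0]]'; python3 -m creep '[[0,0,-0.3,0,0,0],[0,0,-0.3,0,0,0],[0,0,-0.3,0,0,0],[0,0,-0.3,0,0,0],[0,0,0,0,0,0],[0,0,0,0,0,0]]'
```

```text
clock: 7.25
eef_pos: [0.5475, 0.2222, 0.108]
tool_rot: [0.73, 0.683, -0.0, -0.0]
ft_force: [-0.1, -0.0, -0.7]
grip_width: 0.0189
grasp_force: 58.5
clock: 7.85
eef_pos: [0.5486, 0.2219, 0.0974]
tool_rot: [0.73, 0.683, 0.001, 0.001]
ft_force: [0.2, -1.8, 4.7]
grip_width: 0.0185
grasp_force: 59.2
```

```bash
python3 -m creep '[[0,0,-0.3,0,0,0],[0,0,-0.3,0,0,0],[0,0,-0.3,0,0,0],[0,0,0,0,0,0],[0,0,0,0,0,0]]'; python3 -m creep '[[0,0,-0.3,0,0,0],[0,0,-0.2,0,0,0],[0,0,0,0,0,0],[0,0,0,0,0,0]]'
```

```text
clock: 8.35
eef_pos: [0.5489, 0.2222, 0.0888]
tool_rot: [0.73, 0.683, 0.001, 0.001]
ft_force: [1.5, -0.7, 6.5]
grip_width: 0.0185
grasp_force: 59.2
clock: 8.75
eef_pos: [0.5489, 0.2222, 0.0838]
tool_rot: [0.73, 0.683, 0.001, 0.001]
ft_force: [1.1, -2.6, 5.9]
grip_width: 0.0185
grasp_force: 59.2
```

Force is still only at the seal's level, so it has not reached the floor yet; I'll continue in small steps until it rises.

```bash
python3 -m creep '[[0,0,-0.2,0,0,0],[0,0,0,0,0,0],[0,0,0,0,0,0]]';python3 -m creep '[[0,0,-0.1,0,0,0],[0,0,0,0,0,0],[0,0,0,0,0,0]]'
```

```text
clock: 9.05
eef_pos: [0.5489, 0.2223, 0.0821]
tool_rot: [0.73, 0.683, 0.001, 0.001]
ft_force: [-0.0, -1.3, 7.7]
grip_width: 0.0185
grasp_force: 59.6
clock: 9.35
eef_pos: [0.549, 0.2223, 0.082]
tool_rot: [0.73, 0.683, 0.002, 0.001]
ft_force: [-1.4, -2.8, 13.0]
grip_width: 0.0186
grasp_force: 60.1
```

```bash
python3 -m creep '[[0,0,-0.1,0,0,0],[0,0,0,0,0,0],[0,0,0,0,0,0]]'
```

```text
clock: 9.65
eef_pos: [0.5491, 0.2224, 0.082]
tool_rot: [0.73, 0.683, 0.002, 0.001]
ft_force: [-2.9, -2.2, 17.1]
grip_width: 0.0188
grasp_force: 60.8
```

Bottomed: z is steady at 0.082 (0.081 expected) and the force rises to 17 N. I'll release and retreat.

```bash
python3 -m creep '[[0,0,0.1,0,0,0],[0,0,0,0,0,0],[0,0,0,0,0,0],[0,0,0,0,0,0],[0,0,0,0,0,0]]' 0.2; python3 -m creep '[[0,0,1,0,0,0],[0,0,2,0,0,0],[0,0,3,0,0,0],[0,0,3,0,0,0],[0,0,3,0,0,0],[0,0,3,0,0,0],[0,-5,0,0,0,0],[0,-5,0,0,0,0]]';python3 -m creep '[[0,-3,0,0,0,0],[0,0,0,0,0,0],[0,0,0,0,0,0]]'
python3 - <<'E'
from workcell import camera,status
import cv2,numpy as np
from h import *
o=status.get_obs();print(o["eef_pos"])
w=camera("wrist")[:,:,::-1];s=camera("scene")[:,:,::-1]
W=np.zeros((560,640,3),np.uint8);W[:280]=w[:280];W[280:,:310]=cv2.resize(s[110:230,330:463],(310,280),interpolation=2);W[280:,320:630]=cv2.resize(s[165:290,140:278],(310,280),interpolation=2)
cv2.imwrite("pics/end.png",W)
for z in(.138,.142,.15):print(z,proj("scene",[.5485,.222,z]))
E
```

```text
clock: 10.15
eef_pos: [0.5473, 0.2222, 0.0787]
tool_rot: [0.73, 0.683, -0.0, -0.0]
ft_force: [0.3, -0.6, -0.1]
grip_width: 0.0514
grasp_force: 0.0
clock: 10.95
eef_pos: [0.5484, 0.1226, 0.2315]
tool_rot: [0.729, 0.685, 0.002, 0.001]
ft_force: [0.2, 0.1, 0.7]
grip_width: 0.0511
grasp_force: 0.0
clock: 11.25
eef_pos: [0.5478, 0.0917, 0.2301]
tool_rot: [0.731, 0.683, 0.001, 0.0]
ft_force: [-0.7, 0.2, -0.0]
grip_width: 0.0508
grasp_force: 0.0
[0.54778829 0.09174075 0.23007999]
0.138 [383.  159.7]
0.142 [383.2 158.1]
0.15 [383.5 155. ]
```

View pics/end.png

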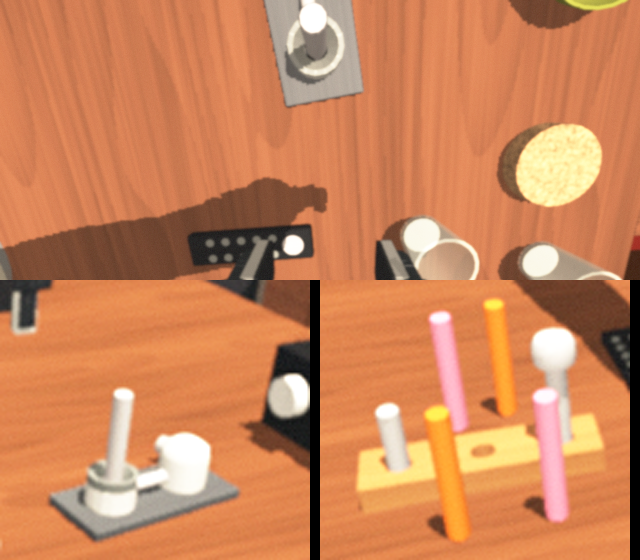

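The tube stands upright in the socket: wrist (315,40), and its top at about (382,158) in the scene view, against (383,158) predicted when home. The short and knob tubes are untouched in the holder. Contact came within 1 mm of the expected depth, so I'm handing in.

```bash
python3 -c "
from workcell import ticket
print(ticket.job_done())"
```

```text
the job is handed in; nothing more can be done
None
```

I put the long plain tube in the open socket, pushed down until it bottomed, and let go; it stands upright, the short and knob-headed tubes are untouched in the holder, and the job was handed in at about 11.4 s (no verdict was returned).

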